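# Clear the float off the kiln console and start the kiln

## Task

Someone left a wooden smoothing float lying over the keys of the kiln console. Lift it off and lay it down, without dropping it, flat with its grip upward in the middle of the ware board; then start the kiln by pressing the blue, then the yellow, then the green key, one at a time and each fully down. Leave the jar, the candlestick and the tool tub where they are.

Things in the scene. Friction and masses are not known exactly. Their poses are not given: they have to be found in the camera images.
- console: grey kiln console fixed on the bench, 125 mm deep, 170 mm wide, 211 mm tall; key panel sloping 35 degrees, rising towards its +x. Origin: centre of its underside, z up, front faces its -x. Tool must come tilted, about square to the panel, as a clear visor on two thin rear posts (x = 68 mm, y = +/-74 mm) overhangs the keys.
- panel (a point): centre of the sloped panel's surface, 75 mm above the console's underside; axes as the console. Dark rails 12 mm wide at y = +/-68 mm run up the slope and stand 22 mm above the panel; a 10 mm thick front ledge at its lower end stands 32 mm above it. The panel is 124 mm long along the slope
- visor_lip (a point): middle of the lower front edge of the console's flat see-through visor (170 mm wide, 6 mm thick) with a thin red front strip (10 mm tall), 201 mm above the bench, at x = -5 mm in the console's frame; the visor runs back level from here by 80 mm; axes as the console
- float: wooden smoothing float: a flat board 110 mm (its x) by 160 mm (its y) by 12 mm with a dark upright grip rib on top, 90 mm long (along its x), 24 mm wide (y), reaching 56 mm above the underside. Origin: centre of the board's underside, z towards the rib. About 0.3 kg. At the start it lies on the console's rails against the front ledge, rib outwards, covering all the keys.
- float_grip (a point): point inside the float's grip rib, 36 mm above the board's underside (20 mm below the rib's top), where to grip it across its 24 mm width; axes as the float
- ware_board: fixed flat off-white plaster ware board, 220 mm (its x) by 260 mm (its y), 18 mm thick, lying on the bench. Origin: centre of its underside, z up
- jar: bystander: black lidded pot, 110 mm across, 131 mm tall; origin at the centre of its foot
- candlestick: bystander: dark holder, 90 mm across, with a handle and a yellow candle, 166 mm tall; origin at the centre of its foot
- tool_tub: bystander: white plastic tub of clay tools, 100 by 160 by 50 mm; origin at the centre of its underside
- key_blue_top (a point): centre of the top face of the blue key, a round cap 28 mm across; its z axis points out of the sloped panel (press along -z). The top stands 16 mm above the panel; the three keys stand in a row across the panel, 44 mm apart, in an order that varies
- key_blue (a joint): travel of the blue spring key: 0 up, 0.006 m fully pressed (about 5 N); it springs back
- key_yellow_top (a point): centre of the top face of the yellow key, a round cap 28 mm across; its z axis points out of the sloped panel (press along -z). The top stands 16 mm above the panel; the three keys stand in a row across the panel, 44 mm apart, in an order that varies
- key_yellow (a joint): travel of the yellow spring key: 0 up, 0.006 m fully pressed (about 5 N); it springs back
- key_green_top (a point): centre of the top face of the green key, a round cap 28 mm across; its z axis points out of the sloped panel (press along -z). The top stands 16 mm above the panel; the three keys stand in a row across the panel, 44 mm apart, in an order that varies
- key_green (a joint): travel of the green spring key: 0 up, 0.006 m fully pressed (about 5 N); it springs back
Things that resemble listed ones, but are neither listed nor needed, are in the scene too. Leave any turquoise look-alike of the float alone.

How it is judged:
By the outcome, as a careful person would: the job done as asked, in the order asked, and still so for the second after the job is handed in, with the robot touching nothing.
It also fails if it takes over 64 s, if anything falls off the work surface, if the arm or the gripper's body presses on something with over 40 N, if the wrist force passes 120 N, or if a joint passes its speed limit or range.

## Robot

A 6-joint arm with a two-finger parallel gripper is mounted at the origin on the work surface. World frame = base frame: x ahead of the robot, y to its left, z up, the work surface at z = 0. Lengths are in m, angles in rad, forces in N, time in s.
With the tool pointing down it reaches from about 0.35 to 0.775 m from the base axis. Payload 5.5 kg.
Tool frame: the origin (TCP) lies between the finger pads; the fingertips stand 19 mm ahead of it and the grasp point (between the pads) is the TCP; z points along the fingers, y is the line along which they close (so a half turn about z gives the same grasp; the last joint's range is limited). The gripper opens to 85 mm and grips with 20 to 120 N. Pads are 22 mm wide; open, the fingers measure 114 mm over their backs; the gripper's body (76 mm by 85 mm) begins 54 mm behind the grasp point. The pads swing forward as they close: fully open they stand 13 mm farther back than shut.
Start: joints at [-1.252, 0.313, 0.046, 1.304, 0, 1.431], TCP at [0.255, -0.516, 0.25] pointing down, gripper open.
Joint ranges: [-2.76, 2.76], [-0.86, 1.69], [-1.03, 1.26], [-2.2, 2.34], [-1.47, 1.5], [-3.14, 3.14]. Speed limits (rad/s): [2.57, 2.57, 3.14, 3.14, 3.14, 3.14].

## Interface

Orientations are given as a unit quaternion [w, x, y, z].
In Python, from workcell import env gives the robot as it stands.
- The arm moves only by the shell command python3 -m pendant 'ROWS' [FORCE]. ROWS is JSON, a list of rows, each an object with "travel": the shift along the tool's x, y, z scaled (see below), a list of three; "rot": the turn, a rotation vector about the tool's x, y, z scaled (see below), a list of three; "fingers": the opening, from -1 (shut) to 1 (fully open). In form: [{"travel": [dx, dy, dz], "rot": [wx, wy, wz], "fingers": fingers}, ...]. A call has 1 to 10 rows; each row is the pose to reach, as a shift and turn from the pose commanded when the call began, along the tool's axes at that moment; what a row does not reach only later rows make up. The controller multiplies each number of a shift by 0.12 m and each number of a turn by 60 degrees. A row lasts 1/10 s, in which the tool goes at most 50 mm and 8.59 degrees, less where a joint would pass 70% of its speed; a pose out of reach is approached as far as the arm can. A call with a number of a shift or a turn outside -1 to 1 is refused whole. A call with a gripper value outside its range is refused whole. The fingers move at their own pace and stop on an object; FORCE is the grip in N (left out, the last holds). Time passes only in rows, so rows that repeat a pose let the fingers close. It gives the time, the measured TCP pose, the force, the opening and the grip force at its end, in the units of the state.
- env.get_state(): the state, without advancing time (a new reading comes with each control period).
- env.read_camera(name): name is "scene" or "top" or "wrist"; returns (picture, depth): 384x512x3 uint8, blue, green, red; 384x512 float32, m along the optical axis (not along the pixel's ray), 0 where there is no reading.
- env.camera_model(name): a dict with "fovy" (degrees; the focal length in pixels is half the picture's height over the tangent of half this angle, whatever the lens; pixels are square), "cx", "cy" (the principal point, pixels), "k1" (the pictures are not rectified: a ray, as slopes to the right and down, at radius r is drawn at 1 + k1 r^2 times it, then the intrinsics apply), "rvec" (rotation vector, rad) and "tvec" (3), from world to camera coordinates, as OpenCV has them; the wrist camera has in their place "T_tool_cam" (4x4, takes a point from camera to tool coordinates, whose origin is the TCP and whose axes are the flange's). Camera axes: x right, y down, z forward; pixel columns grow to the right and rows downward; lengths in m; the calibration is good to about 2 mm. A picture is of the moment at which its call begins: read the wrist's pose just before it. camera_model takes no time and is no camera call.
- env.hand_in(): hands the job in; it is judged then, once.
Trained networks look in the newest picture that a camera, given by its name, has taken for a name from the list of things; names that differ only in an ending like _2 or _b are one class to them, and where a whole thing is asked for, a point or a joint stands for the part that bears it (a point fixed in the world has none). Each returns a list of dicts, best first, with "conf" (0 to 1); they miss things now and then, are a little off and sometimes report something else, mostly with a low value. They report only what shows in the picture. A call takes as long as a camera call. They do not tell look-alikes from the thing itself.
- env.outline_of(camera, target): "mask" (384x512 bool, what is visible of it) and "xy" ([column, row] in pixels, amid what is visible of it).
The state is a dict: "clock": time; "joint_pos": joint angles; "qvel": joint speeds; "tau": joint torques, N m; "tcp_pos": TCP position; "orientation": TCP orientation; "wrist_force": force on the tool from outside, world axes, zero at the start; "ft_torque": the same for the moment, N m; "finger_gap": finger opening in m; "grip_force": force on a finger pad.
Only numpy, scipy, OpenCV 4.12 (cv2) and the standard library are available. Lean on these libraries where they do the work, as an engineer would, in place of code of your own. Each camera call takes 0.05 s, during which the arm holds its last target. There are 200 camera calls.

## Working session

There is one attempt and no reset: what is moved stays moved. The work goes in short steps, Python scripts to look and compute and a shell command to move; the robot and the scene stay as the last step left them, time stands still between calls to the robot, and variables do not carry over. Pictures are saved under pics/ and viewed, at most 10 in all, crops included, and the job is handed in when it is done.

```bash
ls; mkdir -p pics
cat > h.py <<'E'
import numpy as np, cv2
from scipy.spatial.transform import Rotation as R
from workcell import env
def cam(name):
    st=env.get_state(); img,d=env.read_camera(name); return img,d,env.camera_model(name),st
def world(m,d,st,uv):
    """pixels (N,2) -> world points using depth"""
    uv=np.atleast_2d(np.array(uv,float)); f=192/np.tan(np.radians(m['fovy'])/2)
    K=np.array([[f,0,m['cx']],[0,f,m['cy']],[0,0,1]])
    s=cv2.undistortPoints(uv[:,None],K,np.array([m['k1'],0,0,0.]))[:,0]
    z=d[uv[:,1].astype(int),uv[:,0].astype(int)]
    p=np.c_[s,np.ones(len(s))]*z[:,None]
    if 'rvec' in m:
        r=R.from_rotvec(np.ravel(m['rvec'])).as_matrix(); return (p-np.ravel(m['tvec']))@r
    T=np.array(m['T_tool_cam']); p=p@T[:3,:3].T+T[:3,3]
    w=st['orientation']; return p@R.from_quat([w[1],w[2],w[3],w[0]]).as_matrix().T+st['tcp_pos']
E
python3 - <<'E'
from h import *
out=[]
for c in('scene','top'):
    img,d,m,st=cam(c); np.savez(c,img=img,d=d); cv2.imwrite(f'pics/{c}.png',img)
    for n in('console','float','ware_board','jar','candlestick','tool_tub'):
        for o in env.outline_of(c,n)[:3]:
            v,u=np.nonzero(o['mask']); k=d[v,u]>0
            w=world(m,d,st,np.c_[u,v][k]); print(c,n,round(o['conf'],2),np.round(o['xy']),np.median(w,0).round(3),w.min(0).round(3),w.max(0).round(3))
print(env.get_state())
E
```

```text
pics
scene console 0.95 [238. 259.] [0.566 0.256 0.207] [ 0.45   0.079 -0.005] [0.671 0.33  0.216]
scene float 0.94 [337. 268.] [0.277 0.207 0.055] [ 0.205  0.112 -0.007] [0.35  0.295 0.064]
scene float 0.91 [251. 343.] [0.496 0.456 0.055] [ 0.411  0.386 -0.006] [0.584 0.522 0.066]
scene float 0.67 [265. 249.] [0.499 0.198 0.091] [0.442 0.116 0.003] [0.578 0.291 0.213]
scene ware_board 0.92 [282. 144.] [ 0.482 -0.21   0.017] [ 0.335 -0.39  -0.009] [ 0.627 -0.06   0.03 ]
scene jar 0.61 [181. 198.] [0.771 0.059 0.092] [ 0.728 -0.004  0.033] [0.829 0.097 0.136]
scene candlestick 0.64 [191. 306.] [0.693 0.371 0.059] [ 0.658  0.3   -0.009] [0.755 0.428 0.172]
scene tool_tub 0.63 [227. 112.] [ 0.694 -0.32   0.025] [ 0.609 -0.418 -0.006] [ 0.776 -0.222  0.059]
top console 0.93 [195. 166.] [0.564 0.24  0.207] [0.451 0.163 0.052] [0.653 0.324 0.216]
top console 0.55 [326. 214.] [ 0.481 -0.223  0.016] [ 0.286 -0.379 -0.016] [ 0.627 -0.066  0.757]
top float 0.93 [213. 186.] [0.519 0.195 0.102] [ 0.441  0.117 -0.004] [0.622 0.278 0.209]
top float 0.89 [140. 191.] [0.494 0.454 0.054] [ 0.41   0.3
[... 498 characters left out ...]
224  0.059]
{'clock': 0.7, 'joint_pos': array([-1.25161548e+00,  3.13162682e-01,  4.60870848e-02,  1.30358317e+00,
        9.33729124e-06,  1.43123267e+00]), 'qvel': array([0.00044402, 0.00105703, 0.00153241, 0.00098726, 0.00212311,
       0.00091782]), 'tau': array([-9.37412515e-04, -4.80286682e+01,  2.98749590e+01, -2.24668361e-04,
       -2.32726570e-04, -3.70568046e-06]), 'tcp_pos': array([ 0.25464812, -0.51558207,  0.25033914]), 'orientation': array([6.80854563e-05, 9.73809314e-01, 2.27366260e-01, 1.08186886e-05]), 'wrist_force': array([-0.00062602,  0.44985721, -0.04706662]), 'ft_torque': array([0.00496124, 0.00579104, 0.00927277]), 'grip_force': 0.0, 'finger_gap': 0.08575665720667135}
```

```bash
python3 -c "
import cv2,numpy as np
a=cv2.imread('pics/scene.png');b=cv2.imread('pics/top.png');cv2.imwrite('pics/both.png',cv2.resize(np.vstack([a,b]),(400,600)) if 0 else cv2.resize(np.hstack([a,b]),(800,300)))"
```

```text
(no output)
```

View pics/scene.png

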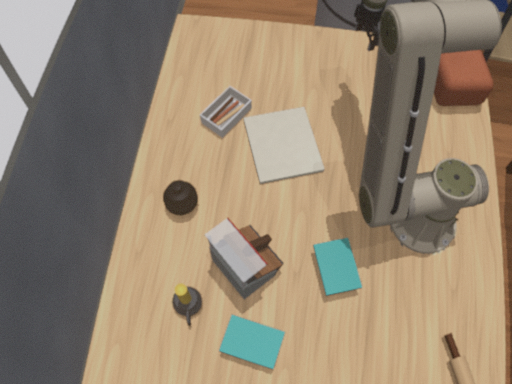

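View pics/top.png

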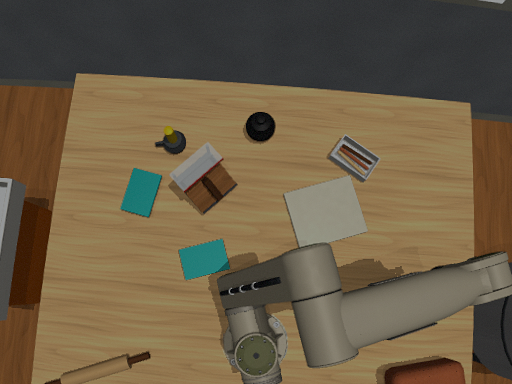

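The scene shows the wooden float on the console, with its dark rib at top (213,186) and scene (265,249). There are turquoise slabs at top (140,191) and (205,259). What could be taken for the float: the wooden one at top (213,186), turquoise at (140,191), turquoise at (205,259). By the description I choose the wooden one with the dark rib on the console.

Run:
```python
from h import *
vis=[];brd=[];wb=[]
S=env.get_state()
for c in('scene','top'):
    z=np.load(c+'.npz'); img,d=z['img'],z['d']; m=env.camera_model(c)
    v,u=np.mgrid[0:384,0:512]; u=u.ravel();v=v.ravel(); k=d[v,u]>0; u=u[k];v=v[k]
    w=world(m,d,S,np.c_[u,v]); col=img[v,u].astype(int)
    near=(w[:,0]>.42)&(w[:,0]<.70)&(w[:,1]>.08)&(w[:,1]<.36)
    a=near&(abs(w[:,2]-.207)<.012); r=cv2.minAreaRect((w[a][:,:2]*1000).astype(np.float32)); print(c,'visor',a.sum(),r,w[a][:,2].mean())
    red=near&(col[:,2]>110)&(col[:,1]<60)&(col[:,0]<70)&(w[:,2]>.17); 
    if red.sum()>5:
        q=w[red]; p=q[:,:2]-q[:,:2].mean(0); e=np.linalg.svd(p)[2][0]; print('red',red.sum(),q.mean(0),np.degrees(np.arctan2(e[1],e[0])),np.ptp(p@e))
    b=(w[:,0]>.3)&(w[:,0]<.66)&(w[:,1]>-.4)&(w[:,1]<-.03)&(abs(w[:,2]-.018)<.012)&(col.min(1)>165)
    r=cv2.minAreaRect((w[b][:,:2]*1000).astype(np.float32)); print('ware',b.sum(),r, w[b].mean(0))
    # rib: dark brown
    x=near&(col[:,2]<75)&(col[:,2]>col[:,0]+12)&(w[:,2]>.09)&(w[:,2]<.2); 
    q=w[x]; p=q-q.mean(0); e=np.linalg.svd(p)[2][0]; print('rib',x.sum(),q.mean(0),e,np.ptp(p@e))
    f=near&(col[:,2]>col[:,0]+25)&(col[:,2]>80)&(w[:,2]>.04)&(w[:,2]<.18); q=w[f]; med=np.median(q,0); n=np.linalg.svd(q-med)[2]; print('board',f.sum(),q.mean(0),n[2]*np.sign(n[2][2]))
z=np.load('top.npz'); cv2.imwrite('pics/crop.png',cv2.resize(z['img'][130:240,120:270],(750,550),interpolation=2))
```

```text
scene visor 1878 ((569.9735717773438, 242.28692626953125), (81.71295928955078, 172.961181640625), 46.05651092529297) 0.20844403536411804
ware 4070 ((492.8839111328125, -252.07977294921875), (218.36463928222656, 323.2863464355469), 20.021570205688477) [ 0.48160591 -0.21632813  0.0171599 ]
rib 56 [0.50525806 0.20167068 0.11664411] [0.17737848 0.97689581 0.11921182] 0.11999957107476907
board 831 [0.51586691 0.20541174 0.09673098] [-0.18504879 -0.2218505   0.95736059]
top visor 1241 ((567.3654174804688, 240.70945739746094), (84.60122680664062, 170.86810302734375), 46.07552719116211) 0.20695415325484923
red 21 [0.54252327 0.21518974 0.20753705] 136.34887208695508 0.15758621697138148
ware 0 ((0.0, 0.0), (0.0, 0.0), 0.0) [nan nan nan]
rib 310 [0.5403988  0.21569504 0.13018236] [-0.73533433 -0.67753665  0.01508336] 0.2859140611167428
board 940 [0.52510759 0.19902936 0.09540837] [-0.27021147 -0.28578639  0.91940845]<stdin>:14: RuntimeWarning: Mean of empty slice.
  ret = um.true_divide(
```

View pics/crop.png

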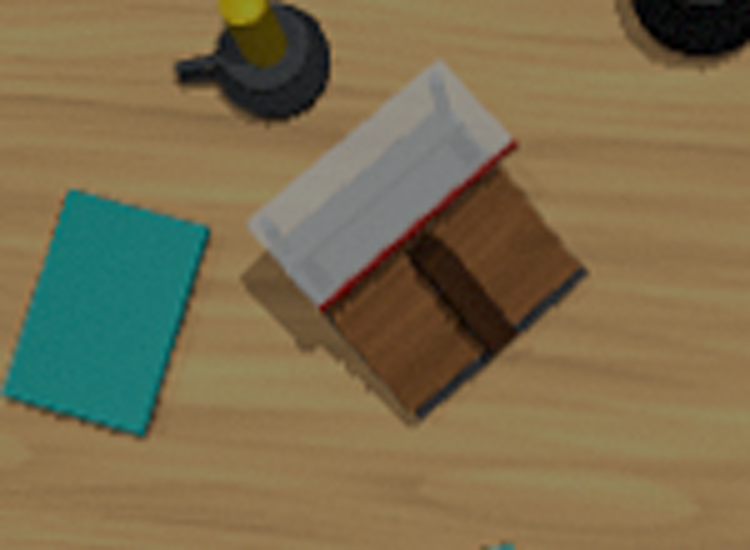

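The crop confirms the choice: the wooden float with its dark rib lies under the red strip at crop (465,290), and the turquoise slab is separate.

```bash
cat >> h.py <<'E'
YAW=np.radians(46.); CO=np.array([.545,.217,0.])
cx=np.array([np.cos(YAW),np.sin(YAW),0]); cy=np.array([-np.sin(YAW),np.cos(YAW),0]); ez=np.array([0,0,1.])
a=np.radians(35); ps=np.cos(a)*cx+np.sin(a)*ez; pn=-np.sin(a)*cx+np.cos(a)*ez
PC=CO+[0,0,.075]
PANEL=np.c_[-ps,cy,-pn]; PANEL[:,1]=np.cross(PANEL[:,2],PANEL[:,0])  # tool x down the slope, z into panel
def pan(s,y,n): return PC+s*ps+y*cy+n*pn
def go(p,M):
    """shift and turn (pendant units) from present pose to p,M"""
    st=env.get_state(); w=st['orientation']; r=R.from_quat([w[1],w[2],w[3],w[0]])
    t=r.as_matrix().T@(np.array(p)-st['tcp_pos'])/.12; v=np.degrees((r.inv()*R.from_matrix(M)).as_rotvec())/60
    print('travel',t.round(3),'rot',v.round(3))
E
python3 - <<'E'
from h import *
print(env.camera_model('wrist')); print(np.linalg.det(PANEL),PANEL.round(3))
for c in('scene','top'):
    img,d,m,st=cam(c); o=env.outline_of(c,'ware_board')[0]
    v,u=np.nonzero(o['mask']); w=world(m,d,st,np.c_[u,v]); k=abs(w[:,2]-.018)<.008
    q=(w[k][:,:2]*1000).astype(np.float32); lo=np.median(q,0); q=q[np.linalg.norm(q-lo,axis=1)<180]; print(cv2.minAreaRect(q),q.mean(0))
down=lambda az:np.c_[[np.cos(az),np.sin(az),0],[np.sin(az),-np.cos(az),0],[0,0,-1]]
go([.42,-.1,.30],down(np.radians(130)))
E
```

```text
{'fovy': 68.313478613722, 'cx': 255.6455870819317, 'cy': 195.21924502218926, 'k1': 0.006239616097090701, 'T_tool_cam': array([[ 6.08656222e-05, -9.55325660e-01, -2.95555207e-01,
         7.56589291e-02],
       [ 9.99999300e-01, -2.91083557e-04,  1.14680832e-03,
        -1.42152946e-04],
       [-1.18160668e-03, -2.95555070e-01,  9.55324973e-01,
        -1.23311261e-01],
       [ 0.00000000e+00,  0.00000000e+00,  0.00000000e+00,
         1.00000000e+00]])}
0.9999999999999997 [[-0.569 -0.719  0.398]
 [-0.589  0.695  0.413]
 [-0.574 -0.    -0.819]]
((482.5860290527344, -220.4095916748047), (221.7148895263672, 264.3143310546875), 19.970481872558594) [ 481.64157 -213.64394]
((481.5036926269531, -222.9640350341797), (217.50086975097656, 260.9574890136719), 19.989574432373047) [ 481.3718  -222.92212]
travel [ 2.769 -2.495 -0.414] rot [ 0.     0.    -1.729]
```

```bash
R='{"travel":[0.92,-0.83,-0.14],"rot":[0,0,0],"fingers":1}'; python3 -m pendant '[{"travel":[0.92,-0.83,-0.14],"rot":[0,0,0],"fingers":1},{"travel":[0.92,-0.83,-0.14],"rot":[0,0,0],"fingers":1},{"travel":[0.92,-0.83,-0.14],"rot":[0,0,0],"fingers":1},{"travel":[0.92,-0.83,-0.14],"rot":[0,0,0],"fingers":1}]'; python3 -m pendant '[{"travel":[0.92,-0.83,-0.14],"rot":[0,0,-0.9],"fingers":1},{"travel":[0.92,-0.83,-0.14],"rot":[0,0,-0.9],"fingers":1},{"travel":[0.92,-0.83,-0.14],"rot":[0,0,-0.9],"fingers":1},{"travel":[0.92,-0.83,-0.14],"rot":[0,0,-0.9],"fingers":1},{"travel":[0.92,-0.83,-0.14],"rot":[0,0,-0.9],"fingers":1},{"travel":[0.92,-0.83,-0.14],"rot":[0,0,-0.9],"fingers":1},{"travel":[0.92,-0.83,-0.14],"rot":[0,0,-0.9],"fingers":1}]'
python3 - <<'E'
from h import *
down=lambda az:np.c_[[np.cos(az),np.sin(az),0],[np.sin(az),-np.cos(az),0],[0,0,-1]]
go([.43,0.03,.30],down(np.radians(140)))
print(env.get_state()['joint_pos'].round(2))
E
```

```text
clock: 1.3
tcp_pos: [0.3108, -0.3726, 0.2683]
orientation: [-0.0, 0.973, 0.23, 0.001]
wrist_force: [1.2, -0.7, 0.4]
finger_gap: 0.0853
grip_force: 0.0
clock: 2.0
tcp_pos: [0.3646, -0.2393, 0.284]
orientation: [0.0, 0.763, 0.646, -0.0]
wrist_force: [0.7, 0.1, -0.6]
finger_gap: 0.0856
grip_force: 0.0
travel [ 2.303  0.169 -0.134] rot [ 0.     0.001 -0.991]
[-0.77  0.03 -0.21  1.32 -0.    0.97]
```

```bash
python3 -m pendant '[{"travel":[1,0.07,-0.06],"rot":[0,0,0],"fingers":1},{"travel":[1,0.07,-0.06],"rot":[0,0,0],"fingers":1},{"travel":[1,0.07,-0.06],"rot":[0,0,0],"fingers":1}]'; python3 -m pendant '[{"travel":[1,0.07,-0.06],"rot":[0,0,-1],"fingers":1},{"travel":[1,0.07,-0.06],"rot":[0,0,-1],"fingers":1},{"travel":[1,0.07,-0.06],"rot":[0,0,-1],"fingers":1},{"travel":[1,0.07,-0.06],"rot":[0,0,-1],"fingers":1},{"travel":[1,0.07,-0.06],"rot":[0,0,-1],"fingers":1},{"travel":[1,0.07,-0.06],"rot":[0,0,-1],"fingers":1},{"travel":[1,0.07,-0.06],"rot":[0,0,-1],"fingers":1}]'
python3 - <<'E'
from h import *
print(env.get_state()['joint_pos'].round(2))
go(pan(-.03,0,.24),PANEL); print(pan(-.03,0,.24))
E
```

```text
clock: 2.3
tcp_pos: [0.3931, -0.12, 0.2915]
orientation: [0.0, 0.764, 0.645, 0.0]
wrist_force: [0.4, 0.2, 0.6]
finger_gap: 0.0855
grip_force: 0.0
clock: 3.0
tcp_pos: [0.4217, -0.0056, 0.2983]
orientation: [0.0, 0.337, 0.942, -0.0]
wrist_force: [-0.4, -0.1, 0.2]
finger_gap: 0.0856
grip_force: 0.0
[-0.2   0.   -0.21  1.36 -0.    0.48]
travel [0.491 0.738 0.366] rot [-0.434 -0.47  -1.374]
[0.43230355 0.10029941 0.2543892 ]
```

```bash
python3 -m pendant '[{"travel":[0.25,0.37,0],"rot":[-0.2,-0.22,-0.7],"fingers":1},{"travel":[0.25,0.37,0],"rot":[-0.2,-0.22,-0.7],"fingers":1},{"travel":[0.25,0.37,0],"rot":[-0.2,-0.22,-0.7],"fingers":1},{"travel":[0.25,0.37,0],"rot":[-0.2,-0.22,-0.7],"fingers":1},{"travel":[0.25,0.37,0],"rot":[-0.2,-0.22,-0.7],"fingers":1},{"travel":[0.25,0.37,0],"rot":[-0.2,-0.22,-0.7],"fingers":1}]'
python3 - <<'E'
from h import *
print(env.get_state()['joint_pos'].round(2))
go(pan(-.03,0,.24),PANEL)
E
```

```text
clock: 3.6
tcp_pos: [0.4262, 0.0476, 0.2984]
orientation: [0.141, -0.024, 0.988, 0.058]
wrist_force: [0.1, -1.4, 0.6]
finger_gap: 0.0853
grip_force: 0.0
[-0.19 -0.21 -0.44  1.09  0.17 -0.22]
travel [0.041 0.393 0.417] rot [-0.218 -0.256 -0.679]
```

```bash
python3 -m pendant '[{"travel":[0.04,0.39,0.42],"rot":[-0.22,-0.26,-0.68],"fingers":1},{"travel":[0.04,0.39,0.42],"rot":[-0.22,-0.26,-0.68],"fingers":1},{"travel":[0.04,0.39,0.42],"rot":[-0.22,-0.26,-0.68],"fingers":1},{"travel":[0.04,0.39,0.42],"rot":[-0.22,-0.26,-0.68],"fingers":1},{"travel":[0.04,0.39,0.42],"rot":[-0.22,-0.26,-0.68],"fingers":1},{"travel":[0.04,0.39,0.42],"rot":[-0.22,-0.26,-0.68],"fingers":1},{"travel":[0.04,0.39,0.42],"rot":[-0.22,-0.26,-0.68],"fingers":1}]'
python3 - <<'E'
from h import *
s=env.get_state();print(s['joint_pos'].round(2))
go(pan(-.03,0,.24),PANEL)
img,d,m,st=cam('wrist'); np.savez('w1',img=img,d=d,p=st['tcp_pos'],q=st['orientation']); cv2.imwrite('pics/w1.png',img)
v,u=np.nonzero(d>0); w=world(m,d,st,np.c_[u,v]); L=(w-PC)@np.c_[ps,cy,pn]; col=img[v,u].astype(int)
rib=(abs(L[:,2]-.078)<.006)&(abs(L[:,0])<.06)&(abs(L[:,1])<.06)
print('ribtop',rib.sum(),L[rib].mean(0),cv2.minAreaRect((L[rib][:,:2]*1000).astype(np.float32)))
b=(abs(L[:,2]-.034)<.008)&(abs(L[:,0])<.08)&(abs(L[:,1])<.1)&(col[:,2]>col[:,0]+25)
q=L[b]; print('board',q.mean(0),cv2.minAreaRect((q[:,:2]*1000).astype(np.float32)),np.linalg.svd(q-q.mean(0),full_matrices=False)[2][2])
E
```

```text
clock: 4.3
tcp_pos: [0.4332, 0.0993, 0.2536]
orientation: [0.277, -0.371, 0.878, 0.118]
wrist_force: [-0.5, -0.2, -1.2]
finger_gap: 0.0854
grip_force: 0.0
[-0.3  -0.25 -0.67  0.84  0.54 -1.02]
travel [-0.005  0.011 -0.005] rot [-0.     0.002 -0.004]
ribtop 1739 [-0.01033819 -0.00073032  0.0773641 ] ((-7.900089263916016, -1.0647382736206055), (89.00760650634766, 23.24748420715332), 0.4547784626483917)
board [-0.01201641 -0.00057089  0.03376474] ((-12.533809661865234, -1.1169662475585938), (119.5791244506836, 161.65025329589844), 0.6187074184417725) [-4.31993327e-04 -1.92385273e-03  9.99998056e-01]
```

View pics/w1.png

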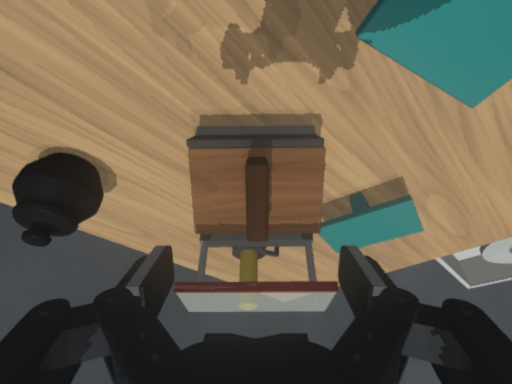

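The wrist view shows the float square on the rails, with the rib from (257,157) to (257,240) and the ledge at (257,140). The red visor strip is at (256,287), near the hand. The rib top measured in the panel frame matches the description.

```bash
python3 - <<'E'
from h import *
go(pan(-.010,-.001,.060),PANEL)
E
python3 -m pendant '[{"travel":[-0.17,0,0.3],"rot":[0,0,0],"fingers":1},{"travel":[-0.17,0,0.6],"rot":[0,0,0],"fingers":1},{"travel":[-0.17,0,0.8],"rot":[0,0,0],"fingers":1},{"travel":[-0.17,0,0.8],"rot":[0,0,0],"fingers":1}]'
python3 - <<'E'
from h import *
go(pan(-.010,-.001,.060),PANEL)
E
```

```text
travel [-0.166  0.004  1.496] rot [-0.001  0.002 -0.004]
clock: 4.75
tcp_pos: [0.4817, 0.1534, 0.1845]
orientation: [0.275, -0.372, 0.878, 0.12]
wrist_force: [-0.5, 1.3, 0.4]
finger_gap: 0.0853
grip_force: 0.0
travel [-0.006 -0.022  0.676] rot [ 0.004 -0.001 -0.003]
```

```bash
python3 -m pendant '[{"travel":[0,-0.01,0.2],"rot":[0,0,0],"fingers":1},{"travel":[0,-0.01,0.4],"rot":[0,0,0],"fingers":1},{"travel":[0,-0.01,0.55],"rot":[0,0,0],"fingers":1},{"travel":[0,-0.01,0.67],"rot":[0,0,0],"fingers":1},{"travel":[0,-0.01,0.67],"rot":[0,0,0],"fingers":1}]'
python3 - <<'E'
from h import *
go(pan(-.010,-.001,.060),PANEL)
E
python3 -m pendant '[{"travel":[0,0,0],"rot":[0,0,0],"fingers":-1},{"travel":[0,0,0],"rot":[0,0,0],"fingers":-1},{"travel":[0,0,0],"rot":[0,0,0],"fingers":-1},{"travel":[0,0,0],"rot":[0,0,0],"fingers":-1},{"travel":[0,0,0],"rot":[0,0,0],"fingers":-1},{"travel":[0,0,0],"rot":[0,0,0],"fingers":-1},{"travel":[0,0,0],"rot":[0,0,0],"fingers":-1},{"travel":[0,0,0],"rot":[0,0,0],"fingers":-1}]' 60
```

```text
clock: 5.25
tcp_pos: [0.5159, 0.1848, 0.121]
orientation: [0.277, -0.372, 0.878, 0.119]
wrist_force: [-0.4, 0.3, 0.2]
finger_gap: 0.0852
grip_force: 0.0
travel [0.007 0.004 0.021] rot [ 0.001  0.001 -0.003]
clock: 6.05
tcp_pos: [0.5161, 0.1844, 0.1223]
orientation: [0.278, -0.372, 0.878, 0.119]
wrist_force: [-5.2, -3.0, 6.5]
finger_gap: 0.0234
grip_force: 58.8
```

```bash
python3 -m pendant '[{"travel":[0,0,-0.08],"rot":[0,0,0],"fingers":-1},{"travel":[0,0,-0.16],"rot":[0,0,0],"fingers":-1},{"travel":[0.05,0,-0.3],"rot":[0,0,0],"fingers":-1},{"travel":[0.15,0,-0.5],"rot":[0,0,0],"fingers":-1},{"travel":[0.25,0,-0.7],"rot":[0,0,0],"fingers":-1},{"travel":[0.35,0,-0.85],"rot":[0,0,0],"fingers":-1},{"travel":[0.4,0,-1],"rot":[0,0,0],"fingers":-1},{"travel":[0.4,0,-1],"rot":[0,0,0],"fingers":-1}]'
python3 - <<'E'
from h import *
print(env.get_state()['joint_pos'].round(2))
def down(az): az=np.radians(az); return np.c_[[np.cos(az),np.sin(az),0],[np.sin(az),-np.cos(az),0],[0,0,-1]]
go([.42,.0,.26],down(210)); go([.42,.0,.26],down(200))
E
```

```text
clock: 6.85
tcp_pos: [0.4399, 0.1052, 0.1929]
orientation: [0.278, -0.37, 0.879, 0.118]
wrist_force: [1.3, -0.4, -3.1]
finger_gap: 0.0232
grip_force: 59.6
[-0.28 -0.19 -0.79  0.65  0.53 -0.99]
travel [ 0.286 -0.493 -0.885] rot [0.081 0.581 0.254]
travel [ 0.286 -0.493 -0.885] rot [0.132 0.575 0.415]
```

```bash
python3 -m pendant '[{"travel":[0.1,-0.1,-0.35],"rot":[0,0,0],"fingers":-1},{"travel":[0.2,-0.3,-0.7],"rot":[0.02,0.1,0.06],"fingers":-1},{"travel":[0.29,-0.49,-0.88],"rot":[0.05,0.2,0.15],"fingers":-1},{"travel":[0.29,-0.49,-0.88],"rot":[0.08,0.35,0.25],"fingers":-1},{"travel":[0.29,-0.49,-0.88],"rot":[0.1,0.48,0.35],"fingers":-1},{"travel":[0.29,-0.49,-0.88],"rot":[0.13,0.575,0.415],"fingers":-1},{"travel":[0.29,-0.49,-0.88],"rot":[0.13,0.575,0.415],"fingers":-1},{"travel":[0.29,-0.49,-0.88],"rot":[0.13,0.575,0.415],"fingers":-1}]'
cat >> h.py <<'E'
def down(az): az=np.radians(az); return np.c_[[np.cos(az),np.sin(az),0],[np.sin(az),-np.cos(az),0],[0,0,-1]]
E
python3 - <<'E'
from h import *
print(env.get_state()['joint_pos'].round(2))
go([.482,-.2215,.2],down(200))
E
```

```text
clock: 7.65
tcp_pos: [0.4217, 0.0024, 0.2574]
orientation: [-0.001, -0.176, 0.984, 0.002]
wrist_force: [0.0, 0.2, -3.0]
finger_gap: 0.0232
grip_force: 60.9
[-0.19  0.02 -0.29  1.26  0.   -0.54]
travel [ 0.176 -1.926  0.471] rot [ 0.004 -0.001  0.005]
```

```bash
python3 -m pendant '[{"travel":[0.04,-0.4,0.05],"rot":[0,0,0],"fingers":-1},{"travel":[0.09,-0.8,0.1],"rot":[0,0,0],"fingers":-1},{"travel":[0.09,-0.96,0.1],"rot":[0,0,0],"fingers":-1}]'
python3 -m pendant '[{"travel":[0.04,-0.4,0.1],"rot":[0,0,0],"fingers":-1},{"travel":[0.09,-0.8,0.3],"rot":[0,0,0],"fingers":-1},{"travel":[0.09,-0.96,0.37],"rot":[0,0,0],"fingers":-1},{"travel":[0.09,-0.96,0.37],"rot":[0,0,0],"fingers":-1},{"travel":[0.09,-0.96,0.37],"rot":[0,0,0],"fingers":-1}]'
python3 - <<'E'
from h import *
go([.482,-.2215,.2],down(200))
img,d,m,st=cam('wrist'); cv2.imwrite('pics/w2.png',img)
v,u=np.nonzero(d>0); w=world(m,d,st,np.c_[u,v]); q=st['orientation']; Rm=R.from_quat([q[1],q[2],q[3],q[0]]).as_matrix()
L=(w-st['tcp_pos'])@Rm; col=img[v,u].astype(int)
b=(abs(L[:,2]-.026)<.012)&(abs(L[:,0])<.08)&(abs(L[:,1])<.1)&(col[:,2]>col[:,0]+20)
x=L[b]; print('board in tool',x.mean(0),cv2.minAreaRect((x[:,:2]*1000).astype(np.float32)),np.linalg.svd(x-x.mean(0),full_matrices=False)[2][2])
E
```

```text
clock: 7.95
tcp_pos: [0.4508, -0.1133, 0.2448]
orientation: [-0.0, -0.174, 0.985, 0.001]
wrist_force: [0.1, 1.5, -2.3]
finger_gap: 0.0229
grip_force: 61.1
clock: 8.45
tcp_pos: [0.4793, -0.2221, 0.2004]
orientation: [-0.001, -0.175, 0.985, 0.002]
wrist_force: [-0.6, -0.0, -2.3]
finger_gap: 0.0229
grip_force: 61.1
travel [-0.023 -0.003  0.003] rot [ 0.005 -0.001  0.002]
board in tool [0.02039996 0.00014397 0.02983699] ((-1.5812034606933594, 0.14905548095703125), (159.85577392578125, 110.35023498535156), 89.75126647949219) [ 2.27228372e-03  2.17539755e-05 -9.99997418e-01]
```

View pics/w2.png

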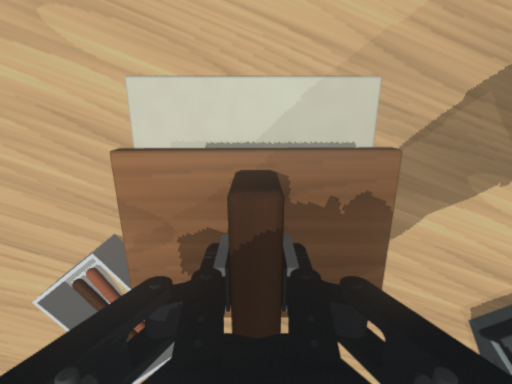

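The float hangs level in the grip, with the rib at (257,250), over the ware board, whose far edge shows at (253,77). The float is well centred on it sideways.

```bash
python3 -m pendant '[{"travel":[-0.01,0,0.3],"rot":[0,0,0],"fingers":-1},{"travel":[-0.01,0,0.6],"rot":[0,0,0],"fingers":-1},{"travel":[-0.01,0,0.85],"rot":[0,0,0],"fingers":-1},{"travel":[-0.01,0,0.95],"rot":[0,0,0],"fingers":-1},{"travel":[-0.01,0,1],"rot":[0,0,0],"fingers":-1},{"travel":[-0.01,0,1],"rot":[0,0,0],"fingers":-1},{"travel":[-0.01,0,1],"rot":[0,0,0],"fingers":-1}]'
python3 - <<'E'
from h import *
go([.4805,-.222,.059],down(200))
E
```

```text
clock: 9.2
tcp_pos: [0.4823, -0.2217, 0.0827]
orientation: [0.001, -0.176, 0.984, 0.001]
wrist_force: [0.2, -0.1, -2.0]
finger_gap: 0.0231
grip_force: 60.9
travel [0.015 0.003 0.197] rot [0.001 0.001 0.004]
```

```bash
python3 -m pendant '[{"travel":[0.01,0,0.05],"rot":[0,0,0],"fingers":-1},{"travel":[0.01,0,0.1],"rot":[0,0,0],"fingers":-1},{"travel":[0.01,0,0.14],"rot":[0,0,0],"fingers":-1},{"travel":[0.01,0,0.16],"rot":[0,0,0],"fingers":-1},{"travel":[0.01,0,0.16],"rot":[0,0,0],"fingers":-1}]'
for i in 1 2; do python3 -m pendant '[{"travel":[0,0,0.01],"rot":[0,0,0],"fingers":-1},{"travel":[0,0,0.02],"rot":[0,0,0],"fingers":-1},{"travel":[0,0,0.02],"rot":[0,0,0],"fingers":-1}]'; done
```

```text
clock: 9.7
tcp_pos: [0.4796, -0.2214, 0.0612]
orientation: [-0.001, -0.175, 0.984, 0.002]
wrist_force: [-0.1, -0.2, -3.2]
finger_gap: 0.0234
grip_force: 61.0
clock: 10.0
tcp_pos: [0.4802, -0.2217, 0.0598]
orientation: [-0.0, -0.175, 0.984, 0.001]
wrist_force: [-1.4, 0.8, 0.2]
finger_gap: 0.0232
grip_force: 61.5
clock: 10.3
tcp_pos: [0.4801, -0.2217, 0.0595]
orientation: [0.0, -0.176, 0.984, 0.001]
wrist_force: [-7.5, 5.2, 18.0]
finger_gap: 0.0231
grip_force: 64.0
```

```bash
python3 -m pendant '[{"travel":[0,0,-0.015],"rot":[0,0,0],"fingers":-1},{"travel":[0,0,-0.015],"rot":[0,0,0],"fingers":-1},{"travel":[0,0,-0.015],"rot":[0,0,0],"fingers":0.2},{"travel":[0,0,-0.015],"rot":[0,0,0],"fingers":0.6},{"travel":[0,0,-0.015],"rot":[0,0,0],"fingers":1},{"travel":[0,0,-0.015],"rot":[0,0,0],"fingers":1},{"travel":[0,0,-0.015],"rot":[0,0,0],"fingers":1},{"travel":[0,0,-0.015],"rot":[0,0,0],"fingers":1}]'
python3 -m pendant '[{"travel":[0,0,-0.15],"rot":[0,0,0],"fingers":1},{"travel":[0,0,-0.3],"rot":[0,0,0],"fingers":1},{"travel":[0,0,-0.6],"rot":[0,0,0],"fingers":1},{"travel":[0,0,-1],"rot":[0,0,0],"fingers":1},{"travel":[0,0,-1],"rot":[0,0,0],"fingers":1}]'
python3 -m pendant '[{"travel":[0.1,0.4,-0.4],"rot":[0,0,0],"fingers":1},{"travel":[0.1,0.8,-0.6],"rot":[0,0,0],"fingers":0},{"travel":[0.1,1,-0.7],"rot":[0,0,0],"fingers":-1},{"travel":[0.1,1,-0.7],"rot":[0,0,0],"fingers":-1},{"travel":[0.1,1,-0.7],"rot":[0,0,0],"fingers":-1}]'
python3 - <<'E'
from h import *
go(pan(-.03,0,.20),PANEL)
img,d,m,st=cam('top'); 
v,u=np.nonzero(d>0); w=world(m,d,st,np.c_[u,v]); col=img[v,u].astype(int)
n=(abs(w[:,0]-.48)<.13)&(abs(w[:,1]+.22)<.15)
b=n&(abs(w[:,2]-.03)<.008)&(col[:,2]>col[:,0]+25)&(col[:,2]<150); x=(w[b][:,:2]*1000).astype(np.float32); print(b.sum(),cv2.minAreaRect(x),np.median(w[b],0))
cv2.imwrite('pics/top2.png',cv2.resize(img[110:290,130:410],(700,450)))
E
```

```text
clock: 11.1
tcp_pos: [0.4801, -0.2216, 0.0587]
orientation: [-0.0, -0.175, 0.984, 0.002]
wrist_force: [-0.1, 0.0, 0.4]
finger_gap: 0.0853
grip_force: 0.0
clock: 11.6
tcp_pos: [0.4835, -0.224, 0.1852]
orientation: [0.004, -0.176, 0.984, -0.002]
wrist_force: [1.1, -0.5, 0.3]
finger_gap: 0.0854
grip_force: 0.0
clock: 12.1
tcp_pos: [0.4279, -0.1133, 0.2638]
orientation: [0.001, -0.176, 0.984, 0.001]
wrist_force: [0.0, 0.0, -0.4]
finger_gap: 0.0281
grip_force: 0.0
travel [-0.824  1.739  0.355] rot [-0.13  -0.572 -0.415]
278 ((511.5068359375, -301.74493408203125), (61.619964599609375, 227.15936279296875), 62.73841094970703) [ 0.47337205 -0.27703786  0.02830554]
```

View pics/top2.png

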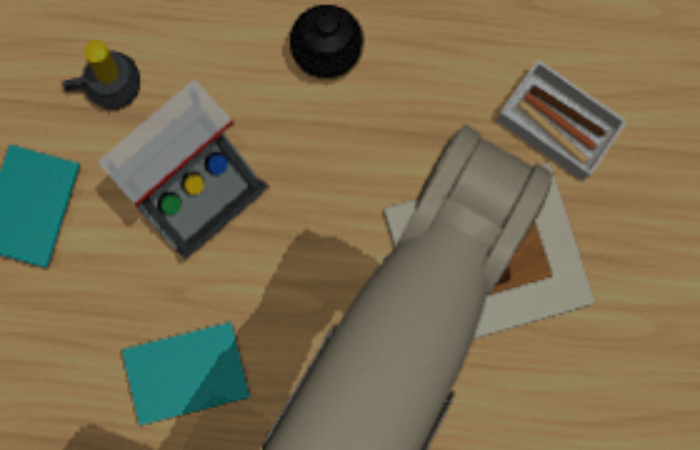

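The keys are uncovered: green at (168,203), yellow (193,184), blue (217,163). The float lies on the board, partly hidden by the arm.

```bash
python3 -m pendant '[{"travel":[-0.2,0.4,-0.1],"rot":[0,0,0],"fingers":-1},{"travel":[-0.3,0.8,-0.1],"rot":[0,0,0],"fingers":-1},{"travel":[-0.3,0.9,-0.1],"rot":[0,0,0],"fingers":-1},{"travel":[-0.3,0.9,-0.1],"rot":[0,0,0],"fingers":-1}]'
python3 - <<'E'
from h import *
go(pan(-.03,0,.20),PANEL)
E
```

```text
clock: 12.55
tcp_pos: [0.4238, 0.0011, 0.2744]
orientation: [-0.001, -0.177, 0.984, 0.002]
wrist_force: [0.9, -0.8, 0.4]
finger_gap: -0.0
grip_force: 0.0
travel [-0.527  0.831  0.442] rot [-0.126 -0.574 -0.415]
```

```bash
python3 -m pendant '[{"travel":[-0.1,0.2,0],"rot":[-0.02,-0.1,-0.08],"fingers":-1},{"travel":[-0.2,0.4,0.1],"rot":[-0.05,-0.2,-0.15],"fingers":-1},{"travel":[-0.35,0.6,0.2],"rot":[-0.08,-0.3,-0.22],"fingers":-1},{"travel":[-0.53,0.83,0.3],"rot":[-0.1,-0.45,-0.32],"fingers":-1},{"travel":[-0.53,0.83,0.44],"rot":[-0.126,-0.574,-0.415],"fingers":-1},{"travel":[-0.53,0.83,0.44],"rot":[-0.126,-0.574,-0.415],"fingers":-1},{"travel":[-0.53,0.83,0.44],"rot":[-0.126,-0.574,-0.415],"fingers":-1},{"travel":[-0.53,0.83,0.44],"rot":[-0.126,-0.574,-0.415],"fingers":-1}]'
python3 - <<'E'
from h import *
go(pan(-.03,0,.20),PANEL)
img,d,m,st=cam('wrist'); cv2.imwrite('pics/w3.png',img)
for k in('blue','yellow','green'):
    for o in env.outline_of('wrist',f'key_{k}_top')[:2]:
        v,u=np.nonzero(o['mask']); w=world(m,d,st,np.c_[u,v]); L=(w-PC)@np.c_[ps,cy,pn]; t=L[:,2]>.0125
        print(k,round(o['conf'],2),np.round(o['xy']),len(v),L[t].mean(0).round(4),((L[t].min(0)+L[t].max(0))/2).round(4),np.ptp(L[t],0).round(3))
v,u=np.mgrid[0:384,0:512]; u=u.ravel();v=v.ravel();k=d[v,u]>0;u=u[k];v=v[k]
L=(world(m,d,st,np.c_[u,v])-PC)@np.c_[ps,cy,pn]; hsv=cv2.cvtColor(img,cv2.COLOR_BGR2HSV)[v,u]
for k,(a_,b_) in dict(blue=(100,130),yellow=(18,34),green=(45,85)).items():
    t=(hsv[:,0]>=a_)&(hsv[:,0]<=b_)&(hsv[:,1]>130)&(abs(L[:,2]-.016)<.005)&(abs(L[:,0])<.06)&(abs(L[:,1])<.065)
    print(k,t.sum(),L[t].mean(0).round(4) if t.sum() else '',np.ptp(L[t],0) if t.sum() else '')
img,d,m,st=cam('top')
v,u=np.nonzero(d>0); w=world(m,d,st,np.c_[u,v]); col=img[v,u].astype(int)
b=(abs(w[:,0]-.48)<.1)&(abs(w[:,1]+.22)<.11)&(col[:,2]>col[:,0]+25)&(col[:,2]<150)&(abs(w[:,2]-.03)<.008); x=(w[b][:,:2]*1000).astype(np.float32); print('float',b.sum(),cv2.minAreaRect(x),w[b].mean(0))
E
```

```text
clock: 13.35
tcp_pos: [0.4503, 0.114, 0.2229]
orientation: [0.277, -0.37, 0.879, 0.116]
wrist_force: [0.4, 0.2, -0.9]
finger_gap: -0.0
grip_force: 0.0
travel [0.002 0.029 0.012] rot [-0.005 -0.001 -0.004]
blue 0.63 [217. 203.] 451 [-0.001  -0.0459  0.0162] [-0.0457 -0.0312  0.1687] [0.118 0.058 0.312]
yellow 0.78 [260. 200.] 443 [-0.0019 -0.0024  0.0186] [-0.0458 -0.0026  0.1686] [0.118 0.027 0.312]
yellow 0.32 [292. 202.] 425 [-0.0019  0.0409  0.0173] [-0.0463  0.0255  0.1686] [0.117 0.056 0.312]
green 0.62 [297. 199.] 490 [-0.0016  0.0413  0.0172] [-0.0458  0.0261  0.1686] [0.118 0.057 0.312]
blue 375 [-0.0008 -0.0458  0.0156] [0.02479247 0.02561697 0.00432516]
yellow 398 [-0.0014 -0.002   0.0157] [0.02558628 0.02545183 0.00507561]
green 0  
float 986 ((481.2198181152344, -220.3211669921875), (109.71455383300781, 159.3378448486328), 20.667617797851562) [ 0.47818629 -0.21972564  0.02843594]
```

View pics/w3.png

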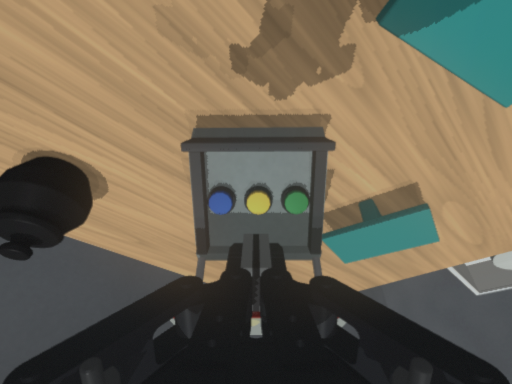

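The view shows blue (221,203), yellow (258,203) and green (297,202), all uncovered. The float measures centred on the ware board to about 2 mm. Next I hover over blue.

Run:
```python
from h import *
go(pan(-.001,-.046,.055),PANEL)
```

```text
travel [-0.229 -0.358  1.222] rot [-0.004  0.001 -0.001]
```

```bash
python3 -m pendant '[{"travel":[-0.23,-0.36,0.3],"rot":[0,0,0],"fingers":-1},{"travel":[-0.23,-0.36,0.6],"rot":[0,0,0],"fingers":-1},{"travel":[-0.23,-0.36,0.9],"rot":[0,0,0],"fingers":-1},{"travel":[-0.23,-0.36,1],"rot":[0,0,0],"fingers":-1},{"travel":[-0.23,-0.36,1],"rot":[0,0,0],"fingers":-1},{"travel":[-0.23,-0.36,1],"rot":[0,0,0],"fingers":-1}]'
python3 - <<'E'
from h import *
go(pan(-.001,-.046,.055),PANEL)
go(pan(-.001,-.046,.035),PANEL)
E
```

```text
clock: 14.2
tcp_pos: [0.5443, 0.1513, 0.1409]
orientation: [0.277, -0.372, 0.878, 0.117]
wrist_force: [-0.4, -0.3, 0.2]
finger_gap: 0.0003
grip_force: 0.0
travel [-0.003 -0.007  0.22 ] rot [-0.002  0.    -0.001]
travel [-0.003 -0.007  0.386] rot [-0.002  0.    -0.001]
```

```bash
python3 -m pendant '[{"travel":[0,-0.01,0.2],"rot":[0,0,0],"fingers":-1},{"travel":[0,-0.01,0.3],"rot":[0,0,0],"fingers":-1},{"travel":[0,-0.01,0.36],"rot":[0,0,0],"fingers":-1},{"travel":[0,-0.01,0.4],"rot":[0,0,0],"fingers":-1},{"travel":[0,-0.01,0.42],"rot":[0,0,0],"fingers":-1},{"travel":[0,-0.01,0.43],"rot":[0,0,0],"fingers":-1},{"travel":[0,-0.01,0.44],"rot":[0,0,0],"fingers":-1},{"travel":[0,-0.01,0.44],"rot":[0,0,0],"fingers":-1}]'
python3 - <<'E'
from h import *
print(((env.get_state()['tcp_pos']-PC)@np.c_[ps,cy,pn]).round(4))
E
```

```text
clock: 15.0
tcp_pos: [0.5667, 0.1717, 0.0983]
orientation: [0.278, -0.372, 0.878, 0.116]
wrist_force: [-2.4, -2.2, 4.8]
finger_gap: 0.0004
grip_force: 2.8
[-0.001  -0.0471  0.0291]
```

```bash
python3 -m pendant '[{"travel":[0,0,0.01],"rot":[0,0,0],"fingers":-1},{"travel":[0,0,0.02],"rot":[0,0,0],"fingers":-1},{"travel":[0,0,0.02],"rot":[0,0,0],"fingers":-1},{"travel":[0,0,0.02],"rot":[0,0,0],"fingers":-1}]'
python3 - <<'E'
from h import *
print(((env.get_state()['tcp_pos']-PC)@np.c_[ps,cy,pn]).round(4))
E
```

```text
clock: 15.4
tcp_pos: [0.567, 0.172, 0.0977]
orientation: [0.278, -0.371, 0.878, 0.116]
wrist_force: [-18.3, -12.5, 25.0]
finger_gap: 0.0001
grip_force: 16.5
[-0.0009 -0.0471  0.0284]
```

```bash
python3 -m pendant '[{"travel":[0,0,-0.15],"rot":[0,0,0],"fingers":-1},{"travel":[0,0,-0.25],"rot":[0,0,0],"fingers":-1},{"travel":[0,0,-0.25],"rot":[0,0,0],"fingers":-1},{"travel":[0,0.2,-0.25],"rot":[0,0,0],"fingers":-1},{"travel":[0,0.37,-0.25],"rot":[0,0,0],"fingers":-1},{"travel":[0,0.37,-0.25],"rot":[0,0,0],"fingers":-1},{"travel":[0,0.37,-0.25],"rot":[0,0,0],"fingers":-1}]'
python3 - <<'E'
from h import *
go(pan(-.001,-.002,.029),PANEL)
E
```

```text
clock: 16.1
tcp_pos: [0.5233, 0.1918, 0.1197]
orientation: [0.278, -0.372, 0.878, 0.116]
wrist_force: [0.7, -0.5, 0.4]
finger_gap: -0.0
grip_force: 0.0
travel [-0.005 -0.     0.222] rot [-0.003  0.    -0.   ]
```

```bash
python3 -m pendant '[{"travel":[0,0,0.1],"rot":[0,0,0],"fingers":-1},{"travel":[0,0,0.16],"rot":[0,0,0],"fingers":-1},{"travel":[0,0,0.19],"rot":[0,0,0],"fingers":-1},{"travel":[0,0,0.21],"rot":[0,0,0],"fingers":-1},{"travel":[0,0,0.225],"rot":[0,0,0],"fingers":-1},{"travel":[0,0,0.235],"rot":[0,0,0],"fingers":-1},{"travel":[0,0,0.235],"rot":[0,0,0],"fingers":-1},{"travel":[0,0,0.235],"rot":[0,0,0],"fingers":-1}]'
python3 - <<'E'
from h import *
print(((env.get_state()['tcp_pos']-PC)@np.c_[ps,cy,pn]).round(4))
E
```

```text
clock: 16.9
tcp_pos: [0.5349, 0.2021, 0.0979]
orientation: [0.278, -0.371, 0.878, 0.116]
wrist_force: [-8.1, -8.6, 13.8]
finger_gap: -0.0002
grip_force: 8.9
[-0.0014 -0.003   0.0289]
```

```bash
python3 -m pendant '[{"travel":[0,0,0.01],"rot":[0,0,0],"fingers":-1},{"travel":[0,0,0.01],"rot":[0,0,0],"fingers":-1},{"travel":[0,0,-0.15],"rot":[0,0,0],"fingers":-1},{"travel":[0,0,-0.25],"rot":[0,0,0],"fingers":-1},{"travel":[0,0,-0.25],"rot":[0,0,0],"fingers":-1},{"travel":[0,0.2,-0.25],"rot":[0,0,0],"fingers":-1},{"travel":[0,0.37,-0.25],"rot":[0,0,0],"fingers":-1},{"travel":[0,0.37,-0.25],"rot":[0,0,0],"fingers":-1},{"travel":[0,0.37,-0.25],"rot":[0,0,0],"fingers":-1}]'
python3 - <<'E'
from h import *
go(pan(-.001,.042,.029),PANEL)
E
```

```text
clock: 17.8
tcp_pos: [0.4906, 0.222, 0.121]
orientation: [0.277, -0.372, 0.878, 0.116]
wrist_force: [-0.3, -0.2, 0.7]
finger_gap: 0.0
grip_force: 0.0
travel [-0.005 -0.005  0.236] rot [-0.002  0.    -0.   ]
```

```bash
python3 -m pendant '[{"travel":[0,0,0.1],"rot":[0,0,0],"fingers":-1},{"travel":[0,0,0.17],"rot":[0,0,0],"fingers":-1},{"travel":[0,0,0.2],"rot":[0,0,0],"fingers":-1},{"travel":[0,0,0.225],"rot":[0,0,0],"fingers":-1},{"travel":[0,0,0.24],"rot":[0,0,0],"fingers":-1},{"travel":[0,0,0.25],"rot":[0,0,0],"fingers":-1},{"travel":[0,0,0.25],"rot":[0,0,0],"fingers":-1},{"travel":[0,0,0.25],"rot":[0,0,0],"fingers":-1}]'
python3 - <<'E'
from h import *
print(((env.get_state()['tcp_pos']-PC)@np.c_[ps,cy,pn]).round(4))
E
```

```text
clock: 18.6
tcp_pos: [0.5029, 0.2331, 0.0978]
orientation: [0.278, -0.371, 0.878, 0.116]
wrist_force: [-11.6, -11.4, 17.0]
finger_gap: -0.0002
grip_force: 11.6
[-0.0014  0.0415  0.0289]
```

Green is bottomed (about 23 N). Now I retract clear and check.

```bash
python3 -m pendant '[{"travel":[0,0,0.01],"rot":[0,0,0],"fingers":-1},{"travel":[0,0,-0.15],"rot":[0,0,0],"fingers":-1},{"travel":[0,0,-0.4],"rot":[0,0,0],"fingers":-1},{"travel":[0.1,0,-0.7],"rot":[0,0,0],"fingers":-1},{"travel":[0.2,0,-1],"rot":[0,0,0],"fingers":-1},{"travel":[0.2,0,-1],"rot":[0,0,0],"fingers":-1},{"travel":[0.2,0,-1],"rot":[0,0,0],"fingers":-1}]'
python3 - <<'E'
from h import *
img,d,m,st=cam('top'); cv2.imwrite('pics/end.png',img)
v,u=np.nonzero(d>0); w=world(m,d,st,np.c_[u,v]); col=img[v,u].astype(int)
b=(abs(w[:,0]-.48)<.1)&(abs(w[:,1]+.22)<.11)&(col[:,2]>col[:,0]+25)&(col[:,2]<150)&(abs(w[:,2]-.03)<.008); x=(w[b][:,:2]*1000).astype(np.float32); print('float',b.sum(),cv2.minAreaRect(x))
E
```

```text
clock: 19.3
tcp_pos: [0.4415, 0.1701, 0.1822]
orientation: [0.279, -0.371, 0.878, 0.116]
wrist_force: [0.2, 0.1, -0.5]
finger_gap: 0.0001
grip_force: 0.0
float 996 ((480.4645080566406, -220.74285888671875), (107.37999725341797, 160.21884155273438), 20.333221435546875)
```

View pics/end.png

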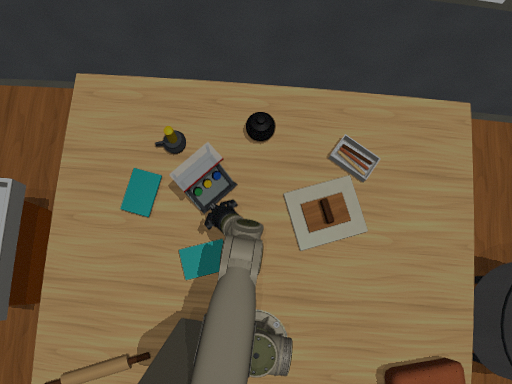

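The final view shows the float centred on the ware board at (326,211) with its rib up. The keys are up, the bystanders are in place and the arm is clear.

```bash
python3 -c "
from workcell import env
print(env.hand_in())"
```

```text
the job is handed in; nothing more can be done
None
```

The float lies flat, grip up, within about 2 mm of the middle of the ware board; the blue, yellow and green keys were each pressed to the stop in that order, the jar, candlestick and tub were left in place, and the job was handed in at about 19 s on the robot's clock.

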